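# Set the fume extractor for a draught reading: right sleeve on, shutter held half open

### The arm

A 6-joint arm with a two-finger parallel gripper is mounted at the origin on the work surface. World frame = base frame: x ahead of the robot, y to its left, z up, the work surface at z = 0. Lengths are in m, angles in rad, forces in N, time in s.
With the tool pointing down it reaches from about 0.375 to 0.9 m from the base axis. Payload 3.1 kg.
Tool frame: the origin (TCP) lies between the finger pads; the fingertips stand 11 mm ahead of it and the grasp point (between the pads) lies 8 mm behind it; z points along the fingers, y is the direction in which the jaws open and shut (so a half turn about z gives the same grasp; the last joint's range is limited). The gripper opens to 85 mm and grips with 20 to 120 N. Pads are 22 mm wide; open, the fingers measure 114 mm over their backs; the gripper's body (76 mm by 85 mm) begins 54 mm behind the grasp point. The pads swing forward as they close: fully open they stand 13 mm farther back than shut.
Start: joints at [-1.522, 0.527, 1.433, -0, 1.181, -0.178], TCP at [0.141, -0.609, 0.242] pointing down, gripper open.
Joint ranges: [-3.08, 3.08], [-0.75, 2.2], [0.22, 2.44], [-1.43, 4.57], [0, 2.65], [-2.85, 2.85]. Speed limits (rad/s): [2.79, 2.79, 3.14, 3.14, 3.14, 3.14].

### API

Orientations are given as a unit quaternion [x, y, z, w].
In Python, from station import manip gives the robot as it stands. The module is installed in compiled form; this text tells all that it offers.
- The arm moves only by the tool arm_command, never from a script. Its argument "rows" is a list of rows, each a list of 3 entries, a list of its own where there are three numbers: the shift along the world's x, y, z in mm, then the turn about the world's z in rad, then the closure, from -1 (fully open) to 1 (shut), so that 0 is half open. A call has 1 to 12 rows; each row shifts and turns the commanded pose from where the row before left it; what a row does not reach is not made up. A row lasts 1/8 s, in which the tool goes at most 62.5 mm and 10.7 degrees, less where a joint would pass 70% of its speed; a pose out of reach is approached as far as the arm can. A call with a gripper value outside its range is refused whole. The fingers move at their own pace and stop on an object; "squeeze" is the grip in N (left out, the last holds). Time passes only in rows, so rows that do not move let the fingers close. It gives the time, the measured TCP pose, the force and the opening at its end, in the units of the state.
- manip.sense(): the state, without advancing time (a new reading comes with each control period).
- manip.snapshot(name): name is "side" or "top" or "wrist"; returns the picture (384x512x3 uint8, blue, green, red); there is no depth.
- manip.get_calibration(name): a dict with "fovy" (degrees; the focal length in pixels is half the picture's height over the tangent of half this angle, whatever the lens; pixels are square), "cx", "cy" (the principal point, pixels), "R" (3x3) and "t" (3): a world point X has camera coordinates R X + t. Camera axes: x right, y down, z forward; pixel columns grow to the right and rows downward; lengths in m; the calibration is good to about 2 mm. A picture is of the moment at which its call begins: read the wrist's pose just before it. get_calibration takes no time and is no camera call; for the wrist camera it gives the pose at the moment of the call.
- manip.sign_off(): hands the job in, once; it reports no verdict.
The state is a dict: "t": time; "q": joint angles; "qd": joint speeds; "tau": joint torques, N m; "tcp_pos": TCP position; "tool_rot": TCP orientation; "force": force on the tool from outside, world axes, zero at the start; "ft_torque": the same for the moment, N m; "finger_gap": opening from 0.0 (shut) to 1.0 (fully open).
Only numpy, scipy, OpenCV 4.12 (cv2) and the standard library are available. Lean on these libraries where they do the work, as an engineer would, in place of code of your own. Each camera call takes 0.05 s, during which the arm holds its last target.

### The job

Fit the steel sleeve that matches the fume extractor's spigot snugly (neither too tight nor rattling loose), standing square and fully down on the box, and let go of it while the shutter is still shut. Then slide the sprung shutter half way open with the gripper's fingers, so that its tab stands at the middle mark, and finish while still holding it there against the spring. Leave the other sleeves and everything else on the bench where they are.

Things in the scene. Friction and masses are not known exactly. Their poses are not given: they have to be found in the camera images.
- sleeve_a_mid (a point): plain steel sleeve (open tube) standing upright on the cardboard, outside 38 mm, bore 26 mm, 45 mm tall, about 0.21 kg; this point is its centre, half-way up; z along the tube
- sleeve_b_mid (a point): plain steel sleeve (open tube) standing upright on the cardboard, outside 45 mm, bore 33 mm, 45 mm tall, about 0.2 to 0.34 kg; this point is its centre, half-way up; z along the tube
- sleeve_c_mid (a point): plain steel sleeve (open tube) standing upright on the cardboard, outside 56 mm, bore 44 mm, 45 mm tall, about 0.33 kg; this point is its centre, half-way up; z along the tube
- slug_center (a point): solid steel slug without a bore, 45 mm diameter, 45 mm tall, upright on the cardboard, 0.55 kg; this point is its centre. The three sleeves and the slug share four places on the cardboard in any order, at least 90 mm apart centre to centre
- cardboard: flat cardboard sheet fixed on the table, 340 x 360 x 3 mm; its top is 3 mm above the table; origin under its centre
- plenum: grey sheet-metal box of a bench fume extractor, fixed on the table, 170 mm (x) by 300 mm (y), flat top 70 mm high; origin at the centre of its underside, turned by up to 0.4 rad. On its top: the spigot at its -y end and the sprung shutter in the middle
- spigot (a point): centre of the foot of the spigot, level with the box's top (70 mm above the table); the spigot is a fixed upright steel stub 30 mm in diameter and 30 mm tall, its top 10 mm tapered to 20 mm. A sleeve of 33 mm bore drops over it until its lower end rests on the box's top; the axes of this point are the box's
- tab (a point): centre of the shutter's upright grip tab, a steel block 14 mm thick along the slide (box y), 40 mm wide (box x) and 45 mm tall, standing on the thin shutter plate; this point lies 97 mm above the table. Shut, it is 100 mm along the box's +y from the spigot; it moves with the shutter and has the box's axes. Nothing but the low guides (80 mm above the table) and the spring tube (85 mm) stands within 60 mm of the tab's path
- shutter (a joint): travel of the sprung shutter in m: 0 shut, 0.080 fully open; it slides along the box's +y (away from the spigot). The spring pulls it shut: about 4.5 N shut, 10.5 N at half travel, 16.5 N fully open; let go, it slides shut. Three black marks on each guide show where the tab's middle stands when the shutter is shut, half open and fully open
- jar: amber glass jar with brass cap, 80 mm diameter, 130 mm tall, far side of the table; origin under its centre
- hammer: hammer lying at the left; origin under its middle
- brush: brush lying at the right; origin under its middle
- wrench: wrench lying near the robot at the left; origin under its middle
- angle: steel angle offcut 160 x 50 x 50 mm, at the far left; origin under its middle
- flange: flat steel ring, 90 mm diameter, 12 mm thick, lying flat at the right; origin under its centre
Mind the look-alikes: they are no part of the job. What is shaped like the part that bears sleeve_b_mid but green, pink or purple is not meant.

How it is judged:
By the outcome, as a careful person would: the job done as asked, in the order asked, and still so for the second after the job is handed in, while the arm keeps its last pose, push and grip.
It also fails if it takes over 51 s, if anything falls off the work surface, if the arm or the gripper's body presses on something with over 40 N, if the wrist force passes 120 N, or if a joint passes its speed limit or range.

## Working session

There is one attempt and no reset: what is moved stays moved. The work goes in short steps, Python scripts to look and compute and a tool call to move; the robot and the scene stay as the last step left them, time stands still between calls to the robot, and variables do not carry over. Pictures are saved under pics/ and viewed, and the job is handed in when it is done.

Besides the shell and the picture viewer there is one more tool, called after ">>>" as a command line: name --argument value ..., lists and objects as JSON in quotes. arm_command: Moves the arm, as the interface text tells. Its arguments: {"type":"object","properties":{"rows":{"type":"array","items":{"type":"array"}},"squeeze":{"type":"number"}},"required":["rows"]}

```bash
mkdir -p pics
python3 - <<'E'
from station import manip
import cv2,numpy as np
for n in ["side","top","wrist"]:
    c=manip.get_calibration(n); im=manip.snapshot(n)
    cv2.imwrite(f"pics/{n}0.png",im)
    print(n,c)
print(manip.sense())
E
```

```text
side {'fovy': 53.2292334879555, 'cx': 253.20787676308535, 'cy': 195.42086428825493, 'R': array([[ 0.732488  , -0.68067491,  0.01195828],
       [-0.34325981, -0.38444406, -0.8569571 ],
       [ 0.58790649,  0.62360599, -0.515249  ]]), 't': array([-0.37449796,  0.26031627,  1.14872432])}
top {'fovy': 49.56366287250091, 'cx': 253.79245447462904, 'cy': 185.86955962448823, 'R': array([[ 0.02319081, -0.9996739 , -0.01069042],
       [-0.98508031, -0.02102568, -0.17080604],
       [ 0.17052557,  0.01449205, -0.98524667]]), 't': array([-0.01285061,  0.53282579,  1.27771959])}
wrist {'fovy': 64.73740628899736, 'cx': 251.77486994001936, 'cy': 188.175079180069, 'R': array([[ 0.22560116, -0.97421418, -0.0032948 ],
       [-0.93243565, -0.21690378,  0.28899222],
       [-0.28225497, -0.06212479, -0.95732578]]), 't': array([-0.62275222, -0.03752808,  0.38025684])}
{'t': 0.15, 'q': array([-1.52148989e+00,  5.28269880e-01,  1.43360928e+00, -5.80028491e-09,
        1.18144137e+00, -1.78483034e-01]), 'qd': array([-0.00069105, -0.00316819, -0.00456324,  0.00105058, -0.00037767,
        0.00051833]), 'tau': array([ 3.74559831e-04, -4.42742121e+01, -1.78276581e+01, -2.53279832e-04,
        5.61744586e-03,  9.42255213e-06]), 'tcp_pos': array([ 0.14115229, -0.6082958 ,  0.24154741]), 'tool_rot': array([ 9.93520632e-01,  1.13648613e-01,  5.57590032e-05, -8.62139601e-04]), 'force': array([-0.08170601, -0.35531613, -1.36161574]), 'ft_torque': array([-0.018509  ,  0.02037628,  0.01343052]), 'finger_gap': 1.0019751394233505}
```

View pics/top0.png

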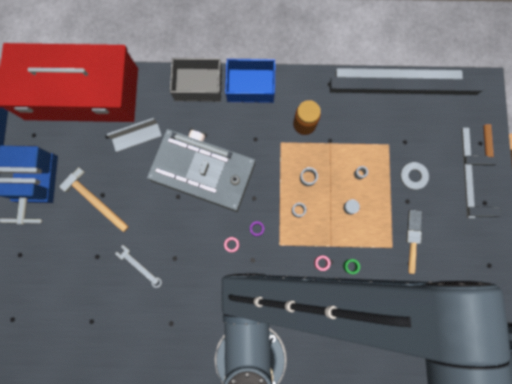

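View pics/side0.png

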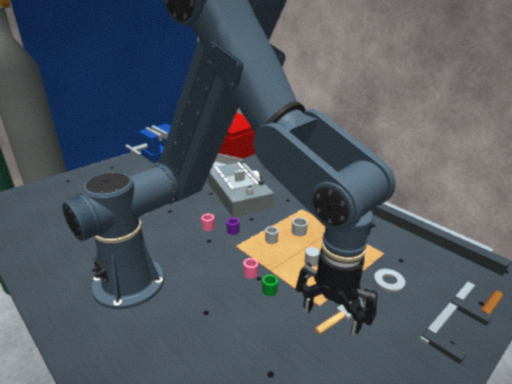

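View pics/wrist0.png

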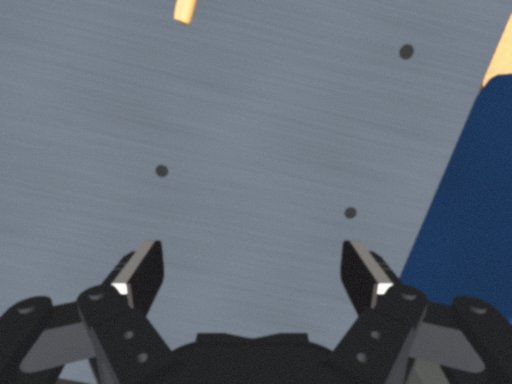

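The top view shows four grey cylinders on the cardboard: (309,176) is a large ring, (361,172) a small one, (299,210) a medium one, and (352,207) the solid slug. The spigot is at about (235,180) and the tab at about (204,168). I'll enlarge both areas and measure.

```bash
cat > h.py <<'E'
import cv2,numpy as np
from station import manip
def ray(c,u,v,h=384):
    f=h/2/np.tan(np.radians(c['fovy'])/2)
    d=np.array([(u-c['cx'])/f,(v-c['cy'])/f,1.]); R=np.array(c['R']); t=np.array(c['t'])
    return -R.T@t, R.T@d
def onz(c,u,v,z):
    o,d=ray(c,u,v); return o+d*(z-o[2])/d[2]
def proj(c,X):
    f=192/np.tan(np.radians(c['fovy'])/2); p=np.array(c['R'])@np.array(X)+np.array(c['t'])
    return p[0]/p[2]*f+c['cx'],p[1]/p[2]*f+c['cy']
E
python3 - <<'E'
from h import *
im=cv2.imread("pics/top0.png"); c=manip.get_calibration("top")
a=cv2.resize(im[135:255,275:400],None,fx=4.5,fy=4.5,interpolation=cv2.INTER_CUBIC); cv2.imwrite("pics/cropA.png",a)
b=cv2.resize(im[125:215,142:262],None,fx=6,fy=6,interpolation=cv2.INTER_CUBIC); cv2.imwrite("pics/cropB.png",b)
hsv=cv2.cvtColor(im,cv2.COLOR_BGR2HSV)
m=((hsv[...,1]<90)).astype(np.uint8)*255; mm=np.zeros_like(m); mm[147:243,284:388]=m[147:243,284:388]
n,l,s,cen=cv2.connectedComponentsWithStats(mm)
for i in range(1,n):
    if s[i,4]>30:
        p=cen[i]; cs,_=cv2.findContours((l==i).astype(np.uint8),cv2.RETR_EXTERNAL,cv2.CHAIN_APPROX_NONE)
        print(s[i],p,onz(c,*p,.03)[:2], cv2.minEnclosingCircle(cs[0]))
for p in [(235,180),(204,168)]: print(onz(c,*p,.1)[:2])
E
```

```text
[354 165  15  15 163] [361.10429448 171.90797546] [ 0.58887485 -0.34632082] ((361.0, 172.0), 7.810349941253662)
[299 166  20  21 234] [308.71367521 175.84615385] [ 0.57234328 -0.1773415 ] ((308.6666564941406, 176.0), 10.138045310974121)
[343 198  18  17 227] [351.48017621 206.3215859 ] [ 0.47624371 -0.3134298 ] ((351.5, 206.5), 8.631438255310059)
[291 202  16  16 166] [298.6746988  209.40963855] [ 0.46266569 -0.14548193] ((298.7173767089844, 209.28260803222656), 8.208468437194824)
[0.54058606 0.05612314]
[0.57611506 0.15270343]
```

View pics/cropA.png

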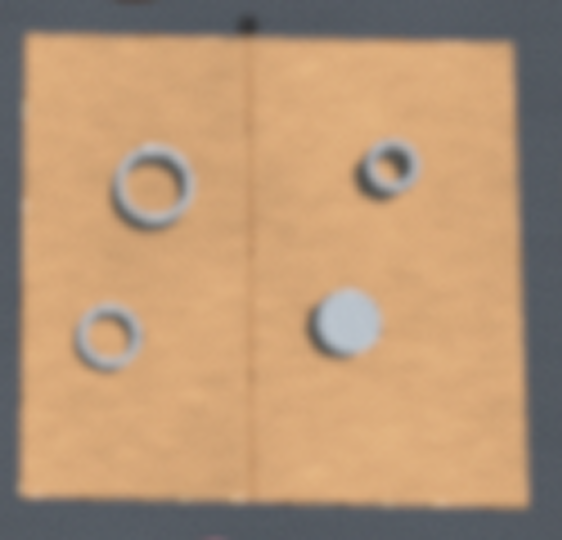

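View pics/cropB.png

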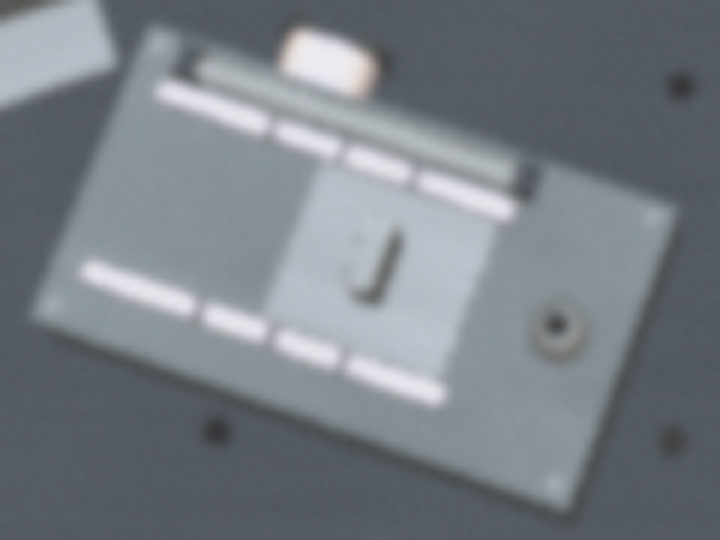

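The medium ring at (299,210) fits sleeve_b: its outside is about 14.7 px across (45 mm) and its bore about 33 mm. (309,176) is sleeve_c at 56 mm, (361,172) is sleeve_a at 38 mm, and (352,207) is the slug. The pink, purple and green rings are decoys. Next I move above sleeve_b, with the jaws turned to lie along the box's y (yaw about −0.35).

>>> arm_command --rows '[[[32, 46, 0], -0.145, -1], [[32, 46, 0], -0.145, -1], [[32, 46, 0], -0.145, -1], [[32, 46, 0], -0.145, -1], [[32, 46, 0], 0, -1], [[32, 46, 0], 0, -1], [[32, 46, 0], 0, -1], [[32, 46, 0], 0, -1], [[32, 46, 0], 0, -1], [[34, 49, 0], 0, -1], [[0, 0, 0], 0, -1]]' --squeeze 60

```text
t: 1.52
tcp_pos: [0.4645, -0.1423, 0.2422]
tool_rot: [0.985, -0.172, 0.0, -0.0]
force: [-0.2, -0.6, 0.0]
finger_gap: 0.997
```

Run:
```python
from h import *
s=manip.sense(); c=manip.get_calibration("wrist"); im=manip.snapshot("wrist"); cv2.imwrite("pics/w1.png",im)
ct=manip.get_calibration("top"); cs=manip.get_calibration("side")
cv2.imwrite("pics/s1.png",manip.snapshot("side"));cv2.imwrite("pics/t1.png",manip.snapshot("top"))
print(s['tcp_pos'],s['tool_rot'],s['q'],s['qd'])
import pickle; pickle.dump(c,open("w1.pkl","wb"))
print(proj(c,[.463,-.145,.048]), proj(cs,[.55,.05,.1]))
```

```text
[ 0.46454168 -0.14229615  0.24217933] [ 9.85128996e-01 -1.71815907e-01  4.04893568e-05 -3.91581420e-04] [-5.28203695e-01  3.41481691e-01  1.77335416e+00  8.90907116e-04
  1.02695368e+00  1.38747699e+00] [-0.07997492 -0.00319535  0.01453764 -0.04111466 -0.00164999 -0.0296276 ]
(np.float64(255.52650407917886), np.float64(166.63292801080277)) (np.float64(252.02872419004612), np.float64(186.60666968506618))
```

View pics/w1.png

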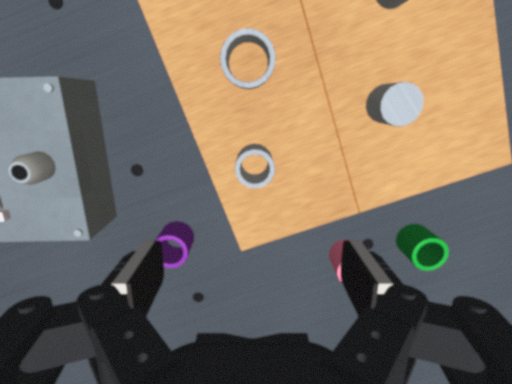

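The wrist view shows sleeve_b at (255,168), sleeve_c at (248,58), the slug at (402,103) and the spigot at (20,172). I'll measure sleeve_b's rim and confirm it in an enlarged crop.

Run:
```python
from h import *
import pickle
c=pickle.load(open("w1.pkl","rb")); im=cv2.imread("pics/w1.png")
hsv=cv2.cvtColor(im,cv2.COLOR_BGR2HSV)
m=((hsv[...,1]<70)&(hsv[...,2]>110)).astype(np.uint8)*255
for (u,v,r) in [(255,168,32),(248,58,40),(402,103,32)]:
    sub=np.zeros_like(m); sub[v-r:v+r,u-r:u+r]=m[v-r:v+r,u-r:u+r]
    cs,h=cv2.findContours(sub,cv2.RETR_CCOMP,cv2.CHAIN_APPROX_NONE)
    for k,q in enumerate(cs):
        if len(q)>40:
            e=cv2.fitEllipse(q); 
            P=np.array([onz(c,*x[0],.048)[:2] for x in q],dtype=np.float32)
            (x,y),rr=cv2.minEnclosingCircle(P); A=cv2.contourArea(P.reshape(-1,1,2)*1000)
            print(u,v,'in' if h[0][k][3]>=0 else 'out',np.round(e[0],1),np.round(e[1],1),onz(c,*e[0],.048),"diam(area)",2*np.sqrt(A/np.pi))
cv2.imwrite("pics/w1c.png",cv2.resize(im[120:220,200:310],None,fx=5,fy=5,interpolation=cv2.INTER_CUBIC))
cv2.imwrite("pics/w1s.png",cv2.resize(im[60:260,0:130],None,fx=3,fy=3,interpolation=cv2.INTER_CUBIC))
t=cv2.imread("pics/t1.png"); cv2.imwrite("pics/t1c.png",cv2.resize(t[125:215,142:262],None,fx=6,fy=6,interpolation=cv2.INTER_CUBIC))
s=cv2.imread("pics/s1.png"); cv2.imwrite("pics/s1c.png",cv2.resize(s[140:260,190:330],None,fx=5,fy=5,interpolation=cv2.INTER_CUBIC))
```

```text
255 168 out [254.5 167.8] [39.8 40.3] [ 0.46214825 -0.14346131  0.048     ] diam(area) 44.229560459966436
255 168 in [254.5 168.2] [28.6 28.8] [ 0.46167852 -0.14329622  0.048     ] diam(area) 32.02832042068544
248 58 out [247.4  57.9] [55. 60.] [ 0.56983523 -0.17447506  0.048     ] diam(area) 54.84121089695914
248 58 in [247.5  58.1] [42.9 47.4] [ 0.56960996 -0.17443936  0.048     ] diam(area) 43.10688915403128
402 103 out [401.1 103.3] [41.6 46.3] [ 0.47513419 -0.30917104  0.048     ] diam(area) 44.204473503460015
```

View pics/w1c.png

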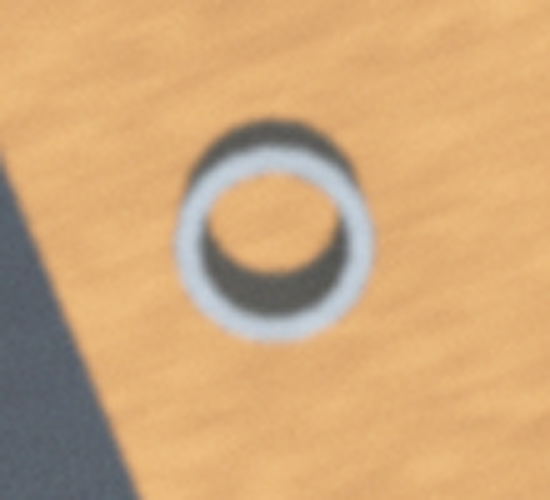

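View pics/w1s.png

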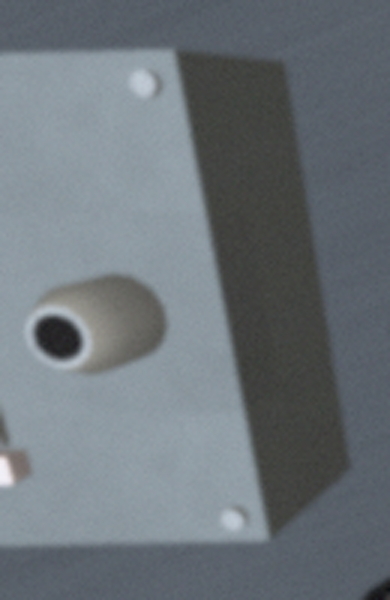

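View pics/t1c.png

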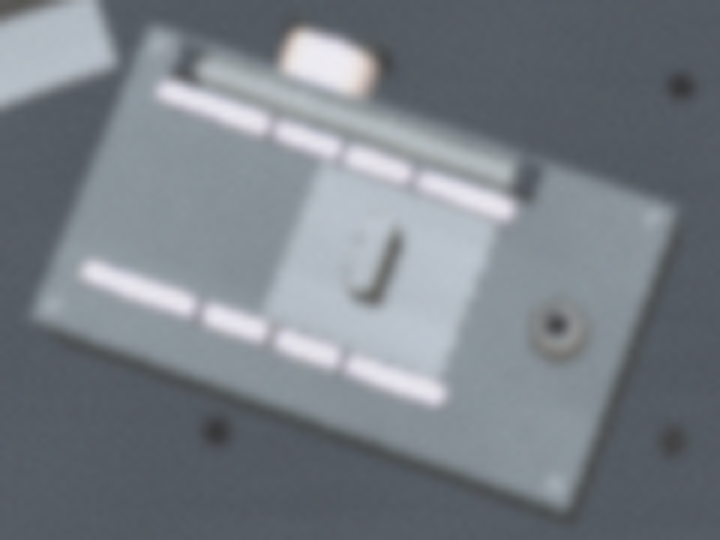

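View pics/s1c.png

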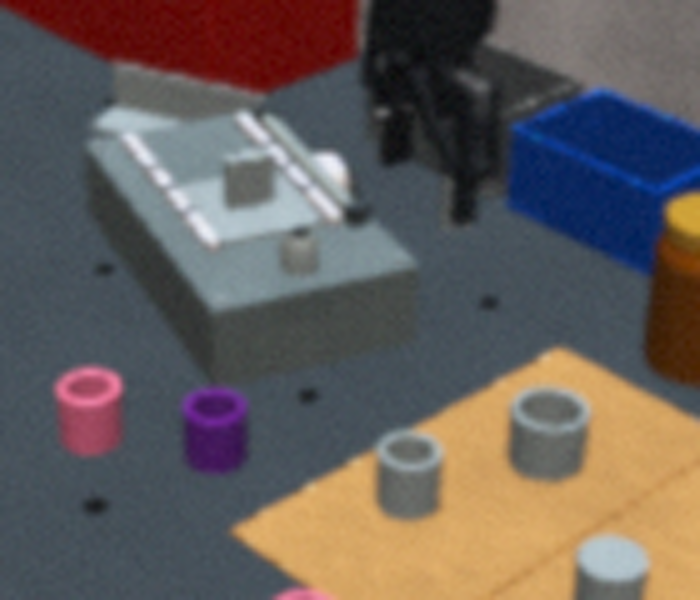

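Sleeve_b's rim measures 44.2 mm outside and 32.0 mm bore, centred at (0.462, −0.1434). That is the right sleeve. Descending partway.

>>> arm_command --rows '[[[-1, 2.5, -45], 0, -1], [[0, 0, -50], 0, -1], [[0, 0, -50], 0, -1], [[0, 0, 0], 0, -1], [[0, 0, 0], 0, -1]]'

```text
t: 2.3
tcp_pos: [0.4625, -0.1448, 0.0984]
tool_rot: [0.984, -0.176, 0.001, 0.0]
force: [0.5, 0.0, 1.0]
finger_gap: 1.003
```

Run:
```python
from h import *
s=manip.sense(); print(s['tcp_pos'],s['qd'])
c=manip.get_calibration("wrist"); im=manip.snapshot("wrist"); cv2.imwrite("pics/w2.png",im)
print(proj(c,[.462,-.1434,.048]))
```

```text
[ 0.46253942 -0.14476326  0.09840955] [ 1.24381913e-02 -3.67864080e-02 -1.28614889e-02  4.91584576e-05
 -4.33946121e-03  1.88304158e-03]
(np.float64(251.24770300128648), np.float64(216.8662114442893))
```

View pics/w2.png

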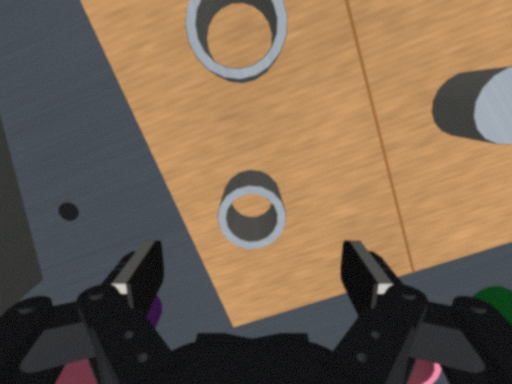

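The ring at (252,216) agrees with the prediction to within about 1 px. Going down and gripping.

>>> arm_command --rows '[[[0, 1, -40], 0, -1], [[0, 0, -31], 0, -1], [[0, 0, 0], 0, -1], [[0, 0, 0], 0, 0.3], [[0, 0, 0], 0, 1], [[0, 0, 0], 0, 1], [[0, 0, 0], 0, 1], [[0, 0, 0], 0, 1]]' --squeeze 60

```text
t: 3.35
tcp_pos: [0.4632, -0.1431, 0.0284]
tool_rot: [0.985, -0.175, 0.002, 0.001]
force: [-0.7, 0.0, 11.2]
finger_gap: 0.518
```

Run:
```python
from h import *
s=manip.sense(); print(s['tcp_pos'],s['qd'],s['finger_gap'],s['force'])
```

```text
[ 0.46322111 -0.14308184  0.02839988] [ 0.00167384  0.00104956  0.00123389 -0.00189073 -0.00068806 -0.0004703 ] 0.5181376775866121 [-6.65723509e-01  2.36536589e-05  1.12330438e+01]
```

Run:
```python
from h import *
import pickle
c=pickle.load(open("w1.pkl","rb")); ct=manip.get_calibration("top"); cs=manip.get_calibration("side")
print(onz(c,19.3,172.7,.1))
print(onz(ct,142+557/6,125+324/6,.1))
print(onz(cs,190+299/5,140+233/5,.1))
```

```text
[0.54323182 0.060309   0.1       ]
[0.54368756 0.05672963 0.1       ]
[0.54372922 0.05565516 0.1       ]
```

>>> arm_command --rows '[[[0, 0, 20], 0, 1], [[0, 0, 40], 0, 1], [[0, 0, 55], 0, 1], [[0, 0, 55], 0, 1], [[0, 0, 0], 0, 1]]'

```text
t: 3.98
tcp_pos: [0.4646, -0.1435, 0.2009]
tool_rot: [0.985, -0.175, 0.005, 0.002]
force: [-0.0, 0.4, -3.0]
finger_gap: 0.513
```

>>> arm_command --rows '[[[2, 50, 0], 0, 1], [[3, 55, 0], 0, 1], [[3, 55, 0], 0, 1], [[3, 50, 0], 0, 1], [[2, 14, 0], 0, 1], [[0, 0, 0], 0, 1], [[0, 0, 0], 0, 1]]'

```text
t: 4.85
tcp_pos: [0.475, 0.0806, 0.1959]
tool_rot: [0.984, -0.176, -0.0, 0.0]
force: [-0.1, -0.8, -2.7]
finger_gap: 0.514
```

Run:
```python
from h import *
import pickle
s=manip.sense(); print(s['tcp_pos'],s['tool_rot'],s['qd'],s['q'])
c=manip.get_calibration("wrist"); im=manip.snapshot("wrist"); cv2.imwrite("pics/w3.png",im); pickle.dump(c,open("w3.pkl","wb"))
cv2.imwrite("pics/s3.png",manip.snapshot("side"))
print(proj(c,[.5435,.057,.1]))
```

```text
[0.47495769 0.08057706 0.1959013 ] [ 9.84446366e-01 -1.75684581e-01 -4.21350432e-04  3.21090024e-04] [-0.01319977 -0.0048543  -0.00415308  0.0032061   0.00165919  0.00187261] [-6.41196012e-02  4.06994293e-01  1.83335203e+00 -6.92694512e-04
  9.02155901e-01  1.86030868e+00]
(np.float64(250.5521618556717), np.float64(97.57765717267351))
```

View pics/w3.png

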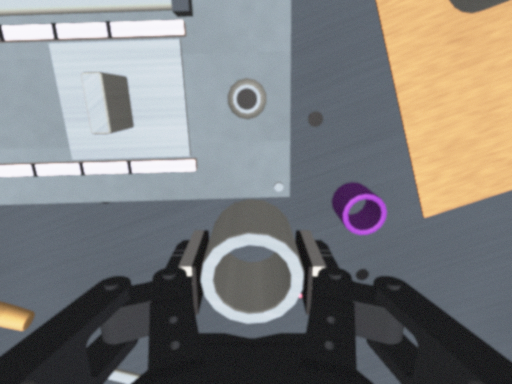

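The wrist view shows the spigot at (247,98), the tab top at (95,103), and the guides with their three marks. The held sleeve's rim is at (253,278). I'll measure these precisely.

Run:
```python
from h import *
im=cv2.imread("pics/w3.png")
cv2.imwrite("pics/w3a.png",cv2.resize(im[60:140,200:300],None,fx=7,fy=7,interpolation=cv2.INTER_CUBIC))
cv2.imwrite("pics/w3b.png",cv2.resize(im[0:205,0:200],None,fx=3,fy=2.9,interpolation=cv2.INTER_CUBIC))
cv2.imwrite("pics/w3d.png",cv2.resize(im[185:345,170:340],None,fx=3.5,fy=3.5,interpolation=cv2.INTER_CUBIC))
```

```text
(no output)
```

View pics/w3a.png

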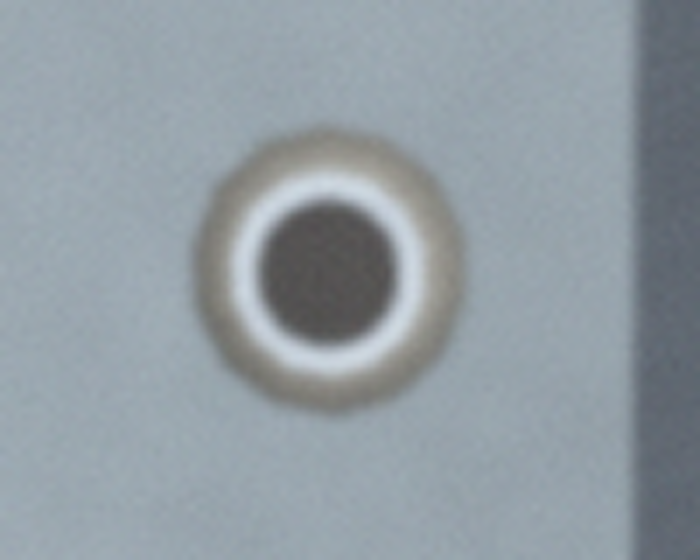

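View pics/w3b.png

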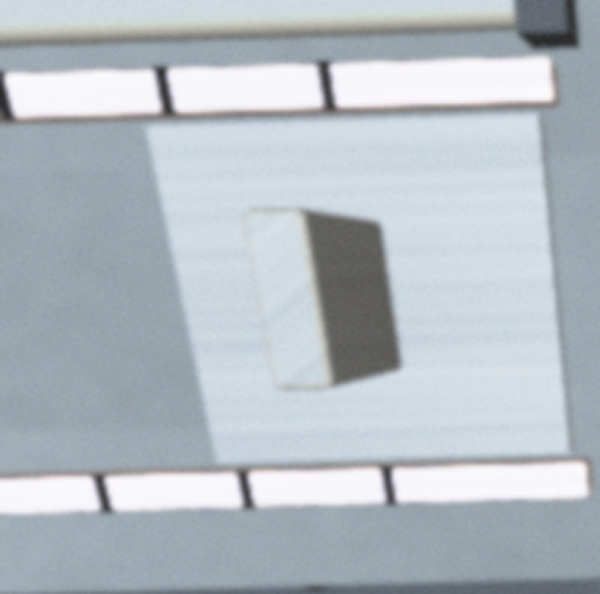

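View pics/w3d.png

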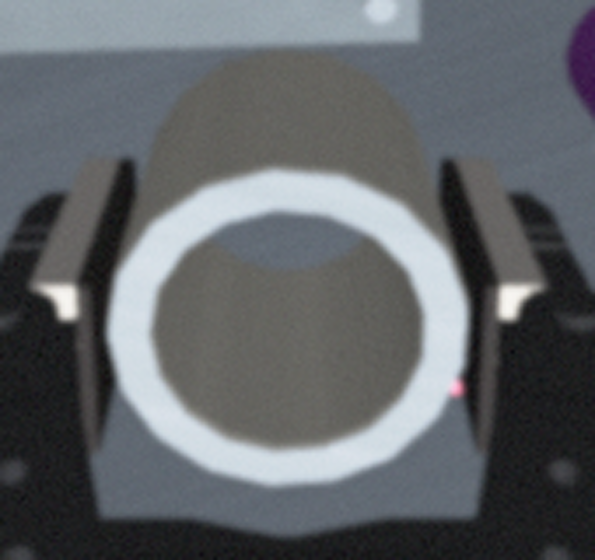

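Run:
```python
from h import *
import pickle
c=pickle.load(open("w3.pkl","rb")); im=cv2.imread("pics/w3.png")
g=lambda x,y,fx,fy,u0,v0:((x+.5)/fx-.5+u0,(y+.5)/fy-.5+v0)
sp=onz(c,*g(328,271,7,7,200,60),.1); print("spigot",sp)
T=[onz(c,*g(x,y,3,2.9,0,0),.08) for x,y in [(5,95),(163,91),(325,86)]]
B=[onz(c,*g(x,y,3,2.9,0,0),.08) for x,y in [(104,492),(247,489),(390,486)]]
print(np.round(T,4),np.round(B,4)); M=(np.array(T)+B)/2; print("mid marks open,half,shut",np.round(M,4))
d=M[0]-M[2]; print("len",np.linalg.norm(d),"ang",np.arctan2(d[1],d[0])); 
w=np.array(T[1])-B[1]; print("box x ang",np.arctan2(w[1],w[0]),np.linalg.norm(w))
print("spigot->shut",np.linalg.norm((M[2]-sp)[:2]),np.arctan2(*(M[2]-sp)[1::-1]), "spigot->open ang",np.arctan2(*(M[0]-sp)[1::-1]))
q=[onz(c,*g(x,y,3,2.9,0,0),.1195) for x,y in [(247,210),(302,210),(330,385),(276,388)]]; print("tab top",np.mean(q,0),np.round(q,4))
for f in [(0,)]:
  print("sleeve top",onz(c,*g(288,327,3.5,3.5,170,185),.2155))
hsv=cv2.cvtColor(im,cv2.COLOR_BGR2HSV)
m=((hsv[...,2]>190)).astype(np.uint8)*255; m[:225]=0; m[330:]=0; m[:,:200]=0;m[:,308:]=0
cs,h=cv2.findContours(m,cv2.RETR_CCOMP,cv2.CHAIN_APPROX_NONE)
for k,p in enumerate(cs):
    if len(p)>100: e=cv2.fitEllipse(p); print(e, onz(c,*e[0],.2155))
print(manip.sense()['tcp_pos'])
```

```text
spigot [0.54406892 0.05995124 0.1       ]
[[0.6503 0.2136 0.08  ]
 [0.6376 0.1767 0.08  ]
 [0.6249 0.1388 0.08  ]] [[0.5521 0.2469 0.08  ]
 [0.5391 0.209  0.08  ]
 [0.5261 0.1712 0.08  ]]
mid marks open,half,shut [[0.6012 0.2302 0.08  ]
 [0.5884 0.1928 0.08  ]
 [0.5755 0.155  0.08  ]]
len 0.07951423339540538 ang 1.2414698948337444
box x ang -0.3172958995955648 0.10368471542641075
spigot->shut 0.10010597012256651 1.2516172614842256 spigot->open ang 1.2471252323044182
tab top [0.57543535 0.15390736 0.1195    ] [[0.5957 0.153  0.1195]
 [0.5916 0.1419 0.1195]
 [0.5554 0.1545 0.1195]
 [0.559  0.1663 0.1195]]
sleeve top [0.47492141 0.08129457 0.2155    ]
((251.9578857421875, 278.2949523925781), (87.8216781616211, 100.62882995605469), 90.41287994384766) [0.47481504 0.08132056 0.2155    ]
((251.85569763183594, 279.09246826171875), (69.75037384033203, 79.88604736328125), 90.03150177001953) [0.47446546 0.08149566 0.2155    ]
[0.47517082 0.08033699 0.19611539]
```

The marks agree with the stated geometry: spigot to shut is 100.1 mm, travel is 79.5 mm, and the box's y angle is about 1.247. I'm going over the spigot.

>>> arm_command --rows '[[[23, -7, 0], 0.03, 1], [[23, -8, 0], 0, 1], [[23, -7, 0], 0, 1], [[0, 0, -25], 0, 1], [[0, 0, -25], 0, 1], [[0, 0, 0], 0, 1], [[0, 0, 0], 0, 1]]'

```text
t: 5.82
tcp_pos: [0.5447, 0.0589, 0.1469]
tool_rot: [0.987, -0.161, 0.0, -0.0]
force: [0.5, 0.2, -2.6]
finger_gap: 0.514
```

Run:
```python
from h import *
import pickle
s=manip.sense(); print(s['tcp_pos'],s['tool_rot'],s['force'])
c=manip.get_calibration("wrist"); im=manip.snapshot("wrist"); cv2.imwrite("pics/w4.png",im); pickle.dump(c,open("w4.pkl","wb"))
t=manip.snapshot("top")
sd=manip.snapshot("side"); cv2.imwrite("pics/s4.png",sd); cv2.imwrite("pics/t4.png",t)
cv2.imwrite("pics/s4c.png",cv2.resize(sd[130:230,200:310],None,fx=6,fy=6,interpolation=cv2.INTER_CUBIC))
cv2.imwrite("pics/w4c.png",cv2.resize(im[180:345,160:350],None,fx=4,fy=3.6,interpolation=cv2.INTER_CUBIC))
```

```text
[0.54472182 0.0589136  0.14690911] [ 9.86957294e-01 -1.60981523e-01  4.98545995e-04 -1.42738169e-05] [ 0.48112782  0.1504037  -2.59787481]
```

View pics/w4c.png

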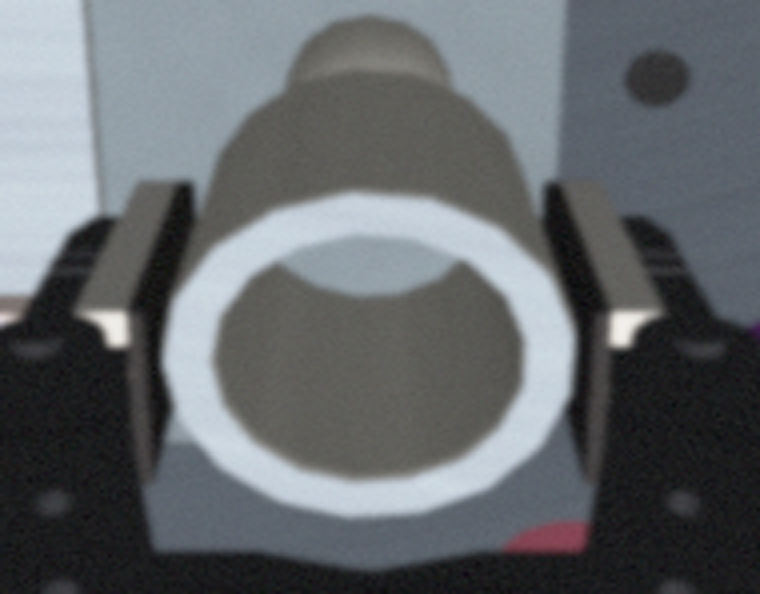

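View pics/s4c.png

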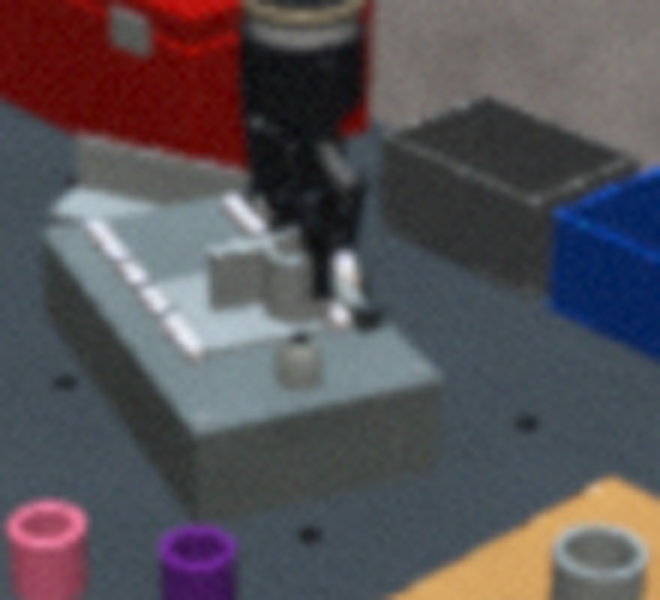

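View pics/t4.png

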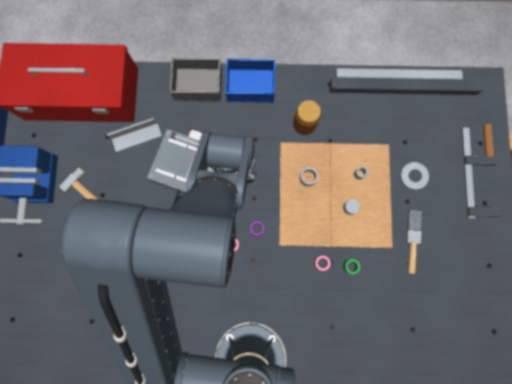

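Run:
```python
from h import *
import pickle
c=pickle.load(open("w4.pkl","rb"))
g=lambda x,y:((x+.5)/4-.5+160,(y+.5)/3.6-.5+180)
ex=np.array([np.cos(-.323),np.sin(-.323)]); ey=np.array([np.cos(1.247),np.sin(1.247)])
tcp=np.array([.54472,.05891])
P=lambda x,y,z:onz(c,*g(x,y),z)[:2]
L=lambda p:np.round([(p-tcp)@ex*1000,(p-tcp)@ey*1000],1)
print("foot far edge-15",L(P(368,16,.07)-ex*.015))
print("sleeve bottom far-22.5",L(P(369,70,.1215)-ex*.0225))
print("sleeve top ctr",L(P(369,355,.1665)), "top far",L(P(369,192,.1665)-ex*.0225),"near",L(P(369,517,.1665)+ex*.0225))
print("bore bottom far",L(P(369,297,.1215)+0*ex))
```

```text
foot far edge-15 [-1.6  0.9]
sleeve bottom far-22.5 [-2.8  0.7]
sleeve top ctr [-0.4  0.7] top far [-1.9  0.7] near [-0.9  0.7]
bore bottom far [-19.2   0.7]
```

Sleeve and spigot are aligned to about 1 mm. I'm descending slowly while watching the force.

>>> arm_command --rows '[[[0.5, 0, -10], 0, 1], [[0, 0, -10], 0, 1], [[0, 0, -6], 0, 1], [[0, 0, -4], 0, 1], [[0, 0, 0], 0, 1]]'

```text
t: 6.6
tcp_pos: [0.5446, 0.0597, 0.1159]
tool_rot: [0.987, -0.16, -0.0, 0.0]
force: [-0.2, 0.5, -2.2]
finger_gap: 0.51
```

>>> arm_command --rows '[[[0, 0, -4], 0, 1], [[0, 0, -4], 0, 1], [[0, 0, 0], 0, 1]]'

```text
t: 6.98
tcp_pos: [0.5446, 0.0597, 0.108]
tool_rot: [0.987, -0.16, -0.0, 0.0]
force: [0.2, 0.3, -1.8]
finger_gap: 0.507
```

The sleeve is past the taper with no lateral force. Continuing to the seat.

>>> arm_command --rows '[[[0, 0, -5], 0, 1], [[0, 0, -4], 0, 1], [[0, 0, -2.5], 0, 1], [[0, 0, 0], 0, 1]]'

```text
t: 7.48
tcp_pos: [0.5446, 0.0597, 0.0965]
tool_rot: [0.987, -0.16, -0.0, 0.0]
force: [-0.2, 0.9, -2.4]
finger_gap: 0.51
```

>>> arm_command --rows '[[[0, 0, -1], 0, 1], [[0, 0, -1], 0, 1], [[0, 0, 0], 0, 1]]'

```text
t: 7.85
tcp_pos: [0.5447, 0.0597, 0.0955]
tool_rot: [0.987, -0.16, 0.0, 0.0]
force: [-1.0, 0.6, 4.2]
finger_gap: 0.511
```

Contact came at exactly the expected seat height (0.0955). Releasing and rising.

>>> arm_command --rows '[[[0, 0, 0], 0, 0], [[0, 0, 0], 0, -0.4], [[0, 0, 0], 0, -0.6], [[0, 0, 0], 0, -0.6], [[0, 0, 15], 0, -0.6], [[0, 0, 35], 0, -0.6], [[0, 0, 45], 0, -0.6], [[-20, 7, 20], 0, -0.6], [[-30, 10, 0], 0, -0.6], [[0, 0, 0], 0, -0.6]]'

```text
t: 9.1
tcp_pos: [0.4923, 0.0774, 0.2109]
tool_rot: [0.987, -0.16, -0.001, -0.0]
force: [1.0, -0.6, -1.1]
finger_gap: 0.802
```

Run:
```python
from h import *
import pickle
s=manip.sense(); print(s['tcp_pos'],s['tool_rot'],s['force'],s['finger_gap'],s['q'][5])
c=manip.get_calibration("wrist"); im=manip.snapshot("wrist"); cv2.imwrite("pics/w5.png",im); pickle.dump(c,open("w5.pkl","wb"))
sd=manip.snapshot("side")
cv2.imwrite("pics/s5c.png",cv2.resize(sd[130:230,200:310],None,fx=6,fy=6,interpolation=cv2.INTER_CUBIC))
```

```text
[0.49227854 0.07741888 0.21092456] [ 9.87134170e-01 -1.59893307e-01 -5.09642322e-04 -1.50870798e-05] [ 0.97198798 -0.57709679 -1.07554648] 0.8021391452342321 1.8231623946361655
```

View pics/w5.png

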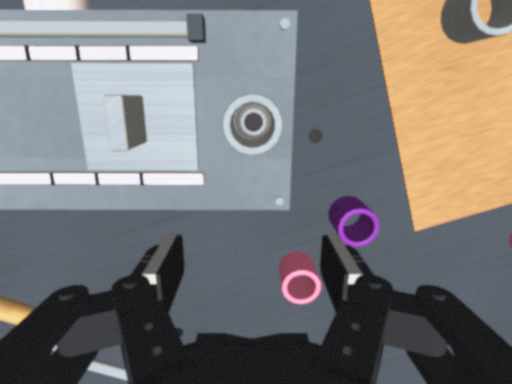

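View pics/s5c.png

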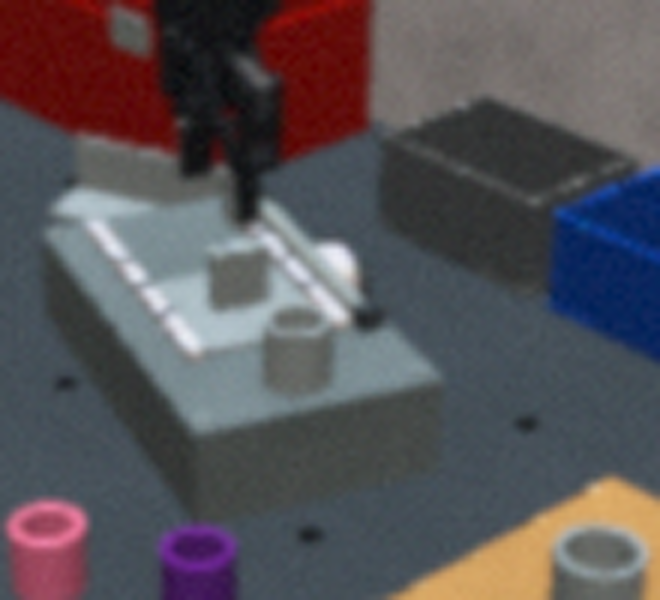

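The sleeve stands square and fully down on the spigot. The side view shows it upright at crop (298,350), and the wrist view shows a concentric rim at (253,124). The shutter is still shut. Next is the tab, at about (0.576, 0.154).

>>> arm_command --rows '[[[28, 26, 0], 0, -0.6], [[28, 26, 0], 0, -0.6], [[28, 26, 0], 0, -0.6], [[0, 0, -30], 0, -0.6], [[0, 0, -30], 0, -0.6], [[0, 0, 0], 0, -0.6], [[0, 0, 0], 0, -0.6]]'

```text
t: 10.07
tcp_pos: [0.58, 0.1545, 0.1505]
tool_rot: [0.987, -0.161, 0.001, -0.0]
force: [0.0, -0.2, -0.5]
finger_gap: 0.792
```

Run:
```python
from h import *
import pickle
s=manip.sense(); print(s['tcp_pos'],s['tool_rot'],s['force'],s['finger_gap'],s['q'])
c=manip.get_calibration("wrist"); im=manip.snapshot("wrist"); cv2.imwrite("pics/w6.png",im); pickle.dump(c,open("w6.pkl","wb"))
print(proj(c,[.5763,.1543,.1195]))
w=pickle.load(open("w5.pkl","rb")); i5=cv2.imread("pics/w5.png")
hsv=cv2.cvtColor(i5,cv2.COLOR_BGR2HSV); m=(hsv[...,2]>190).astype(np.uint8)*255; k=np.zeros_like(m); k[90:160,215:290]=m[90:160,215:290]
for q in cv2.findContours(k,cv2.RETR_EXTERNAL,cv2.CHAIN_APPROX_NONE)[0]:
    if len(q)>60: e=cv2.fitEllipse(q); print(e,onz(w,*e[0],.115), onz(w,e[0][0]+e[1][0]/2,e[0][1],.115)-onz(w,e[0][0]-e[1][0]/2,e[0][1],.115))
```

```text
[0.57997508 0.15448636 0.15053789] [ 9.87020405e-01 -1.60592281e-01  8.96080073e-04 -1.90665786e-04] [ 0.03564329 -0.22464727 -0.49244029] 0.7923780456442813 [ 7.43359736e-02  6.09222637e-01  1.58047474e+00 -5.85030494e-05
  9.50063616e-01  1.96774781e+00]
(np.float64(255.44055221355734), np.float64(233.2621487674708))
((252.12100219726562, 124.15736389160156), (58.05144119262695, 59.00004959106445), 171.4025421142578) [0.54343459 0.06097719 0.115     ] [-0.01350623 -0.04057675  0.        ]
```

View pics/w6.png

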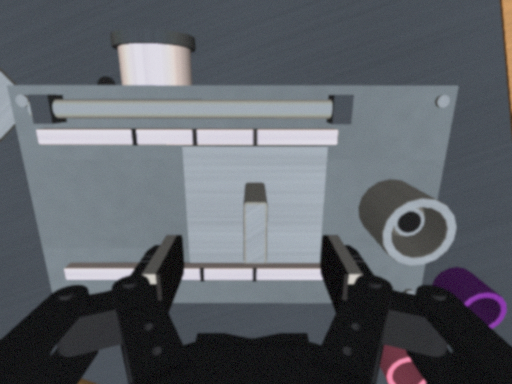

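The tab top is at (256,231), between the fingers, whose midline is at column 252. Descending and gripping it.

>>> arm_command --rows '[[[-3, 1, -25], 0, -0.6], [[0, 0, -26], 0, -0.6], [[0, 0, 0], 0, -0.6], [[0, 0, 0], 0, 0.2], [[0, 0, 0], 0, 0.6], [[0, 0, 0], 0, 1], [[0, 0, 0], 0, 1], [[0, 0, 0], 0, 1], [[0, 0, 0], 0, 1]]' --squeeze 80

```text
t: 11.25
tcp_pos: [0.576, 0.1547, 0.1001]
tool_rot: [0.987, -0.16, 0.001, 0.001]
force: [-1.5, -3.5, 6.8]
finger_gap: 0.15
```

Run:
```python
from h import *
s=manip.sense(); print(s['tcp_pos'],s['tool_rot'],s['force'],s['finger_gap'],s['q'])
c=manip.get_calibration("wrist"); im=manip.snapshot("wrist"); cv2.imwrite("pics/w7.png",im)
```

```text
[0.57602108 0.15474909 0.10008037] [ 9.87069581e-01 -1.60290143e-01  6.02014096e-04  5.91343481e-04] [-1.50530887 -3.52925888  6.79298814] 0.14970463458738892 [ 7.59592597e-02  6.79385388e-01  1.61966505e+00 -1.92059037e-03
  8.41650364e-01  1.97000380e+00]
```

View pics/w7.png

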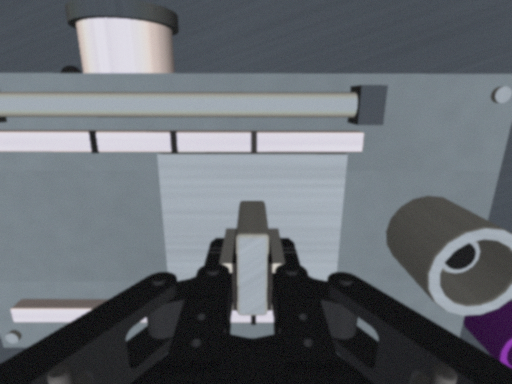

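The tab is gripped (gap about 13 mm, spring force about 4 N), with the shut mark at (253,142). Sliding about 40 mm along the box's +y.

>>> arm_command --rows '[[[1.5, 5, 0], 0, 1], [[2.5, 7.5, 0], 0, 1], [[2.5, 7.5, 0], 0, 1], [[2.5, 7.5, 0], 0, 1], [[2.5, 7, 0], 0, 1], [[1, 3, 0], 0, 1], [[0, 0, 0], 0, 1], [[0, 0, 0], 0, 1]]'

```text
t: 12.3
tcp_pos: [0.588, 0.1905, 0.1001]
tool_rot: [0.987, -0.16, 0.0, 0.002]
force: [-3.0, -9.2, 7.7]
finger_gap: 0.148
```

Run:
```python
from h import *
import pickle
s=manip.sense(); print(s['tcp_pos'],s['tool_rot'],s['force'],s['finger_gap'])
print((s['tcp_pos'][:2]-[.57602,.15475])@[.318,.948],(s['tcp_pos'][:2]-[.57602,.15475])@[.948,-.318])
c=manip.get_calibration("wrist"); im=manip.snapshot("wrist"); cv2.imwrite("pics/w8.png",im); pickle.dump(c,open("w8.pkl","wb"))
cv2.imwrite("pics/w8c.png",cv2.resize(im[100:345,150:350],None,fx=3.5,fy=2.4,interpolation=cv2.INTER_CUBIC))
sd=manip.snapshot("side")
cv2.imwrite("pics/s8c.png",cv2.resize(sd[130:230,200:310],None,fx=6,fy=6,interpolation=cv2.INTER_CUBIC))
```

```text
[0.58799699 0.1904709  0.1001071 ] [ 9.87112301e-01 -1.60014522e-01  9.23769812e-06  2.15840055e-03] [-3.01132823 -9.21445797  7.65552426] 0.1475090435869115
0.037672096933068146 -5.058626783498729e-06
```

View pics/w8.png

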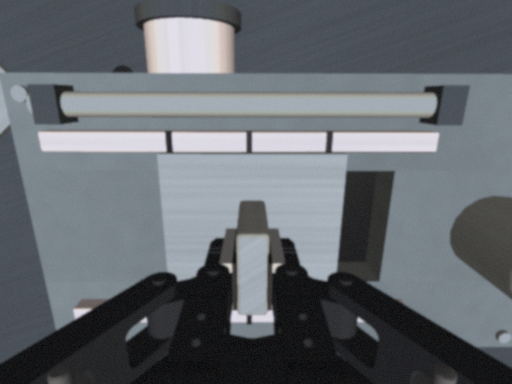

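View pics/s8c.png

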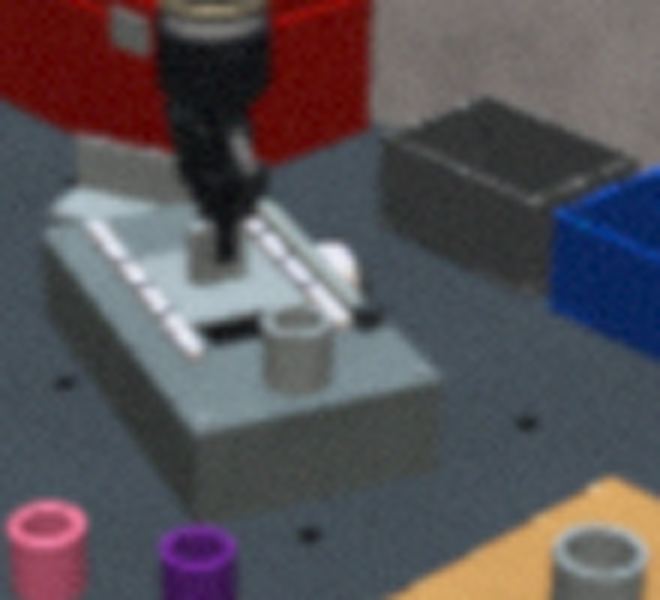

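Travel is 37.7 mm and the middle mark at column 249 sits about 4 px off the shut-mark reference, so it is a couple of mm short. I'll measure to sub-pixel with plate edges and marks, using the free shut image (w6) as reference.

Run:
```python
from h import *
import pickle
ey=np.array([.318,.948,0])
def marks(im,r0,r1,lo,hi):
    p=im[r0:r1,lo:hi].mean(2).mean(0); b=p<np.median(p)*.75
    n,l,s,cen=cv2.connectedComponentsWithStats(b.astype(np.uint8)[None])
    out=[]
    for i in range(1,n):
        x0=max(s[i,0]-3,0); w=s[i,2]+6; seg=np.median(p)-p[x0:x0+w]; seg=np.clip(seg,0,None); out.append(lo+x0+(seg*np.arange(len(seg))).sum()/seg.sum())
    return np.round(out,2)
def edge(im,r0,r1,lo,hi):
    p=cv2.GaussianBlur(im[r0:r1,lo:hi].mean(2).mean(0)[None].astype(np.float32),(5,1),1)[0]; d=np.gradient(p); k=np.argmax(abs(d)); seg=abs(d[max(k-3,0):k+4]); return lo+max(k-3,0)+(seg*np.arange(len(seg))).sum()/seg.sum(), d[k]
for n,gr,lo,hi,pr,le,re in [("w6",(132,142),40,335,(152,162),(170,200),(310,340)),("w7",(134,149),5,360,(160,172),(145,175),(330,362)),("w8",(134,149),42,435,(160,172),(145,175),(330,362))]:
    im=cv2.imread(f"pics/{n}.png").astype(float)
    print(n,marks(im,*gr,lo,hi),"plate L",edge(im,*pr,*le),"R",edge(im,*pr,*re))
c=pickle.load(open("w8.pkl","rb")); c6=pickle.load(open("w6.pkl","rb"))
im6=cv2.imread("pics/w6.png"); cv2.imwrite("pics/w6c.png",cv2.resize(im6[120:300,150:350],None,fx=4,fy=3.3,interpolation=cv2.INTER_CUBIC))
```

```text
w6 [133.87 194.29 254.78] plate L (np.float64(182.41028481367152), np.float32(10.15023)) R (np.float64(326.8088082764038), np.float32(-11.224327))
w7 [ 93.05 173.34 253.52] plate L (np.float64(157.64211829121803), np.float32(9.8619995)) R (np.float64(346.3125135628942), np.float32(-11.223488))
w8 [168.49 248.78 328.92] plate L (np.float64(157.31958623851435), np.float32(9.48394)) R (np.float64(346.11722565035507), np.float32(-13.316597))
```

View pics/w8c.png

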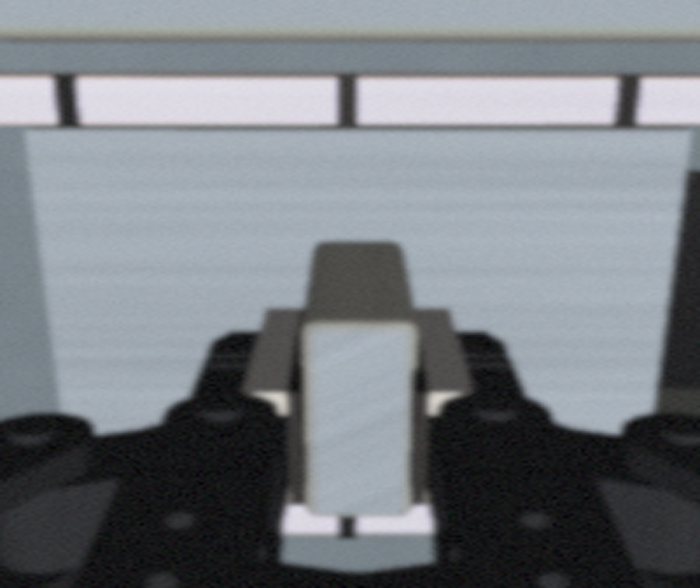

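The plate centre is 2.94 px past the middle mark toward the shut side, about 1.6 mm short. I'm nudging it by that much.

>>> arm_command --rows '[[[0.5, 1.6, 0], 0, 1], [[0, 0, 0], 0, 1], [[0, 0, 0], 0, 1]]'

```text
t: 12.78
tcp_pos: [0.5885, 0.1919, 0.1001]
tool_rot: [0.987, -0.16, -0.0, 0.002]
force: [-2.7, -10.0, 7.8]
finger_gap: 0.15
```

```bash
cat > chk.py <<'E'
from h import *
import sys
n=sys.argv[1]
def marks(im,r0,r1,lo,hi):
    p=im[r0:r1,lo:hi].mean(2).mean(0); b=p<np.median(p)*.75
    k,l,s,cen=cv2.connectedComponentsWithStats(b.astype(np.uint8)[None]); out=[]
    for i in range(1,k):
        x0=max(s[i,0]-3,0); seg=np.clip(np.median(p)-p[x0:x0+s[i,2]+6],0,None); out.append(lo+x0+(seg*np.arange(len(seg))).sum()/seg.sum())
    return np.round(out,2)
def edge(im,r0,r1,lo,hi):
    p=cv2.GaussianBlur(im[r0:r1,lo:hi].mean(2).mean(0)[None].astype(np.float32),(5,1),1)[0]; d=np.gradient(p); k=np.argmax(abs(d)); a=max(k-3,0); seg=abs(d[a:k+4]); return lo+a+(seg*np.arange(len(seg))).sum()/seg.sum()
s=manip.sense(); print(s['t'],s['tcp_pos'],s['force'],s['finger_gap'],abs(s['qd']).max(),"travel from grip",(s['tcp_pos'][:2]-[.57602,.15475])@[.318,.948])
im=manip.snapshot("wrist"); cv2.imwrite(f"pics/{n}.png",im); im=im.astype(float)
m=marks(im,134,149,50,428); L=edge(im,160,172,145,175); R=edge(im,160,172,330,362); print(m,L,R)
print("mm open beyond half:",(m[1]-(L+R)/2)/2.0-.12)
E
python3 chk.py w9
```

```text
12.775 [0.58848297 0.19187475 0.10014207] [ -2.66503353 -10.04032888   7.79607399] 0.14995726439005877 0.0018451713293837716 travel from grip 0.0391574927568666
[171.42 251.78 331.85] 157.2867690932097 346.0993176040815
mm open beyond half: -0.07652167432278645
```

The tab now stands within 0.1 mm of the middle mark, with about 10.4 N of spring force. One hold and a last look around before handing in.

>>> arm_command --rows '[[[0, 0, 0], 0, 1], [[0, 0, 0], 0, 1], [[0, 0, 0], 0, 1], [[0, 0, 0], 0, 1]]'

```text
t: 13.32
tcp_pos: [0.5885, 0.1919, 0.1001]
tool_rot: [0.987, -0.16, -0.0, 0.002]
force: [-1.9, -9.9, 6.5]
finger_gap: 0.151
```

```bash
python3 chk.py w10
python3 - <<'E'
from h import *
sd=manip.snapshot("side"); cv2.imwrite("pics/s10c.png",cv2.resize(sd[120:300,180:330],None,fx=4,fy=3.3,interpolation=cv2.INTER_CUBIC))
E
```

```text
13.325 [0.58848009 0.19186999 0.100122  ] [-1.9240977  -9.89877891  6.52903857] 0.15054309281320286 0.0020813869895557058 travel from grip 0.03915205996354367
[171.42 251.78 331.85] 157.28681867192492 346.0831013666702
mm open beyond half: -0.07248000964876666
```

View pics/s10c.png

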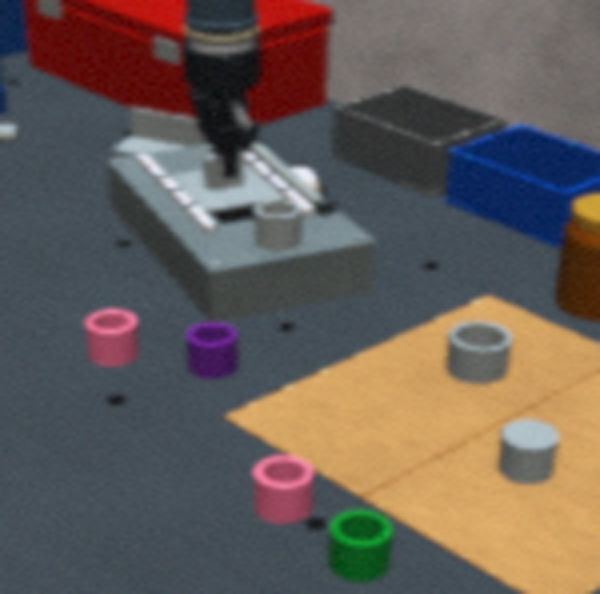

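View pics/w10.png

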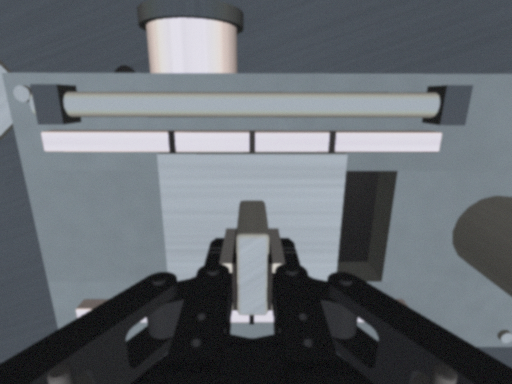

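The sleeve stands upright on the spigot, at (278,225) in the side crop. The tab is centred on the middle mark, at column 252 in the wrist view. Sleeve_c and the slug are where they were, and sleeve_a is outside this crop. Handing in.

```bash
python3 -c "
from station import manip
print(manip.sign_off())"
```

```text
the job is handed in; nothing more can be done
None
```

I fitted sleeve_b over the spigot, let go of it while the shutter was shut, then slid the shutter half way open. I handed in at about 13.5 s, still gripping the tab against the spring.

- **Sleeve:** I picked the one measuring 44.2 mm outside and 32.0 mm bore (nominal 45 and 33). It went down without lateral force, met the box at the expected height (TCP 0.0955 m), and stood upright and concentric on the spigot in the pictures afterwards.
- **Shutter:** the tab stood within about 0.1 mm of the middle mark by picture, steady over half a second, with about 10 N of spring force. Travel from the arm's own position came to about 39.8 mm.
- **Disagreements:** the fixed cameras put the spigot 3–4 mm off the wrist camera in y. I relied mainly on the wrist view and the contact force, and the fit confirmed it. The first slide stopped about 1.6 mm short, which I corrected.
- **Rest of the bench:** in the last side view sleeve_c, the slug and the coloured look-alikes looked where they were. I did not look again at sleeve_a or the items at the bench edges, but the arm went nowhere near them after the start.

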